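Eject the battery and trap it on the run-out

ROBOT

A 7-joint arm with a two-finger parallel gripper is mounted at the origin on a cart in front of the work surface, level with it; the furniture and walls round the work are solid. World frame = base frame: x ahead of the robot, y to its left, z up, the work surface at z = 0. Lengths are in m, angles in rad, forces in N, time in s.
With the tool pointing down it reaches from about 0.425 to 0.925 m from the base axis. Payload 6.8 kg.
Tool frame: the origin (TCP) lies on the centre line of the jaws, within the pads' length; the fingertips stand env.finger_overhang ahead of it and the grasp point (between the pads) lies 6 mm ahead of it (env.finger_overhang is the distance from the TCP to the fingertips, in m); z points along the fingers, y is the line along which they close (so a half turn about z gives the same grasp; the last joint's range is limited). The gripper opens to 85 mm and grips with 20 to 120 N. Pads are 22 mm wide; open, the fingers measure 114 mm over their backs; the gripper's body (76 mm by 85 mm) begins 54 mm behind the grasp point. The pads swing forward as they close: fully open they stand 13 mm farther back than shut.
Start: joints at [1.182, 0.477, 0.022, 1.555, -0.011, 1.109, -0.083], TCP at [0.187, -0.649, 0.256] pointing down, gripper open.
Joint ranges: [-2.96, 2.96], [-0.34, 2.1], [-1.41, 1.46], [0.24, 2.44], [-1.37, 4.51], [0.17, 1.92], [-2.96, 2.96]. Speed limits (rad/s): [2.39, 2.39, 3.14, 3.14, 3.14, 3.14, 3.14].

INTERFACE

Orientations are given as a unit quaternion [w, x, y, z].
In Python, from bench import env gives the robot as it stands.
- The arm moves only by the tool step_arm, never from a script. Its argument "targets" is a list that holds one entry, the list of rows, each a list of 7 numbers: the shift along the world's x, y, z in mm, then the turn, a rotation vector about the world's x, y, z in degrees, then the opening, from 0 (shut) to 1 (fully open). A call has 1 to 10 rows; each row shifts and turns the commanded pose from where the row before left it; what a row does not reach is not made up. A row lasts 1/12 s, in which the tool goes at most 41.7 mm and 7.16 degrees, less where a joint would pass 70% of its speed; a pose out of reach is approached as far as the arm can. A call is refused whole if a number of a shift passes 41.7 or a number of a turn 7.16, either way. A call with a gripper value outside its range is refused whole. The fingers move at their own pace and stop on an object; "squeeze" is the grip in N (left out, the last holds). Time passes only in rows, so rows that do not move let the fingers close. It gives the time, the measured TCP pose, the force, the opening and the grip force at its end, in the units of the state.
- env.read_state(): the state, without advancing time (a new reading comes with each control period).
- env.read_camera(name): name is "scene" or "side" or "wrist"; returns a dict with "pixels" (384x512x3 uint8, blue, green, red), "z_map" (384x512 float32, m along the optical axis (not along the pixel's ray), 0 where there is no reading), "fx", "fy", "cx", "cy" (pixels), "xyz" and "orientation" of the camera in the world. Camera axes: x right, y up, looking along -z (the intrinsics and any distortion apply to the point x, -y, -z); pixel columns grow to the right and rows downward; lengths in m; the calibration is good to about 2 mm. The wrist camera is an equidistant fisheye: a pixel r from the principal point sees the ray r / f radians off the axis. A picture is of the moment at which its call begins.
- env.job_done(): hands the job in; it is judged then, once.
The state is a dict: "time": time; "joints": joint angles; "joint_velocities": joint speeds; "tau": joint torques, N m; "position": TCP position; "tool_rot": TCP orientation; "contact_force": force on the tool from outside, world axes, zero at the start; "ft_torque": the same for the moment, N m; "gripper_width": finger opening in m; "finger_force": force on a finger pad.
Only numpy, scipy, OpenCV 4.12 (cv2) and the standard library are available. Lean on these libraries where they do the work, as an engineer would, in place of code of your own. Each camera call takes 0.05 s, during which the arm holds its last target. There are 200 camera calls.

TASK

Unload the battery dock with the two fingertips only: press the broad eject key fully down with one finger so that the battery is lifted out of its cradle, and with the other finger stop it on the sloping run-out before it rolls off the open end. Do not push the battery out of the cradle with a finger, never lift or carry it, and leave the loose things round the dock where they are. Finish while holding: one finger still keeps the key fully down and the battery lies still on the run-out against the other finger.

Things in the scene. Friction and masses are not known exactly. Their poses are not given: they have to be found in the camera images.
- dock: battery dock, grey housing on a dark base plate 176 x 70 mm, fixed to the table. Origin: underside, below the middle of the cradle; x points from the key over the cradle down the run-out, z up. Along x: black key -60 to -20 mm; cradle back wall -14 to -9 mm, top 58 mm high; cradle floor 44 mm high, cheeks 56 mm; lip at 8 mm; run-out to 110 mm. Walls round the key 38 mm high. Heights above the table
- key_top (a point): centre of the key's flat top, 40 mm along the dock's x by 44 mm along y; at dock x = -40 mm, y = 0; 57.5 mm above the worktable when free, 45.5 mm when fully down. It moves with the key; axes as the dock's
- key (a joint): travel of the key in m: 0 free, 0.012 fully down; springs back when let go; needs 3 N to start, 8 N fully down, anywhere on its top. A lifter under the battery rises 0.75 times as far; at about 0.008 to 0.0095 the battery clears the lip and at once rolls down the run-out by itself, off the end in about 0.7 s unless stopped
- cell_center (a point): centre of the battery in the cradle, a cylinder 15 mm across and 50 mm long, about 30 g, lying along the dock's y. Centre at dock x = 0, 51.5 mm above the worktable while in the cradle; the axes turn with it as it rolls
- cell: the same battery; its origin lies on its surface, 7.5 mm from its axis, and turns with it: aim by cell_center instead
- lip (a point): middle of the cradle's lip at dock x = 8 mm, 47.5 mm high. Here the aluminium run-out begins; it falls 6 degrees toward +x (surface 45 mm high at dock x = 30 mm, 43 mm at 50 mm, 41 mm at 70 mm) and is 56 mm wide between side rails 8 mm higher than its surface
- runout_end (a point): middle of the open lower end of the run-out (dock x = 110 mm, 37 mm high)
- spare_cell: loose bystander: a second battery, 15 mm across, 50 mm long, lying on the worktable beside the dock; origin at its underside as laid
- spool: loose bystander: spool of solder, 52 mm across, 36 mm high; origin at its underside
- tape_roll: loose bystander: black roll of tape, 55 mm across, 19 mm high; origin at its underside
Things that resemble listed ones, but are neither listed nor needed, are in the scene too. Leave any black or blue look-alike of the cell alone.

How it is judged:
On the way, in this order (a step that is already met when the one before it is completed fails the run):
1. the key is being pressed by a finger while the battery still lies in the cradle (value of joint key above 0.002 m and contact force between the fingers and key above 0.5 N and x of cell_center in the frame of dock below 0.006 m).
2. the battery, past the lip, is stopped on the run-out by a finger while the key is pressed (value of joint key above 0.004 m and contact force between the fingers and cell above 0.004 N and x of cell_center in the frame of dock above 0.012 m), for 0.2 s.
At the end, for the whole second after the job is handed in: a finger keeps the key at least 9 mm down (of 12), and the battery lies at rest (under 20 mm/s) on the run-out, its centre 12 to 108 mm past the middle of the cradle, between the side rails and down on the deck, touching a finger (value of joint key above 0.009 m and contact force between the fingers and key above 1 N and contact force between the fingers and cell above 0.004 N and linear speed of cell below 0.02 m/s and x of cell_center in the frame of dock between 0.012 and 0.108 m and y of cell_center in the frame of dock between -0.02 and 0.02 m and z of cell_center in the frame of dock between 0.042 and 0.058 m); the arm keeps its last pose, push and grip.
It fails at once if a finger pushes the battery while it is still in the cradle (contact force between the fingers and cell above 0.05 N and x of cell_center in the frame of dock below 0.006 m).
It fails at once if the battery is lifted (centre more than 75 mm above the worktable) (height (world z) of cell_center above 0.075 m).
It fails at once if a loose bystander is moved more than 30 mm (distance of any of spare_cell, spool, tape_roll from where it was at the start of the episode above 0.03 m).
It also fails if it takes over 32 s, if anything falls off the work surface, if the arm or the gripper's body presses on something with over 40 N, if the wrist force passes 120 N, or if a joint passes its speed limit or range.

## Working session

There is one attempt and no reset: what is moved stays moved. The work goes in short steps, Python scripts to look and compute and a tool call to move; the robot and the scene stay as the last step left them, time stands still between calls to the robot, and variables do not carry over. Pictures are saved under pics/ and viewed, at most 10 in all, crops included, and the job is handed in when it is done.

Besides the shell and the picture viewer there is one more tool, called after "Request:" as a command line: name --argument value ..., lists and objects as JSON in quotes. step_arm: Moves the arm, as the interface text tells. Its arguments: {"type":"object","properties":{"targets":{"type":"array","items":{"type":"array","items":{"type":"array","items":{"type":"number"}}}},"squeeze":{"type":"number"}},"required":["targets"]}

```bash
mkdir -p pics; cat > h.py <<'E'
import numpy as np, cv2
from scipy.spatial.transform import Rotation as R
from bench import env
def q(o): return R.from_quat([o[1],o[2],o[3],o[0]])
def world(c,u,v,z=None):
    d=np.array([(u-c["cx"])/c["fx"],-(v-c["cy"])/c["fy"],-1.0])
    d=q(c["orientation"]).apply(d); o=np.array(c["xyz"])
    if z is None: return o,d
    return o+d*(z-o[2])/d[2]
def depthpt(c,u,v): 
    o,d=world(c,u,v); return o+d*c["z_map"][int(v),int(u)]
E
python3 - <<'E'
from h import *
import pickle
s=env.read_state(); print(s, env.finger_overhang)
cs={}
for n in("scene","side"):
    c=env.read_camera(n); cs[n]=c; cv2.imwrite(f"pics/{n}0.png",c["pixels"]); print(n,c["fx"],c["cx"],c["cy"],c["xyz"],c["orientation"],[k for k in c])
pickle.dump(cs,open("c0.pkl","wb"))
E
```

```text
{'time': 0.0, 'joints': array([ 1.18189048,  0.47780427,  0.02232867,  1.5564361 , -0.01151123,
        1.10929004, -0.0831419 ]), 'joint_velocities': array([ 4.71857236e-06,  8.61478557e-05, -1.20405908e-03, -7.34473895e-04,
        1.10097446e-04,  5.10193910e-04,  1.62881968e-03]), 'tau': array([-6.20624705e-04, -5.96461523e+01,  1.60761159e+00, -2.81202757e+01,
        1.24368514e-02,  9.24271240e-03,  3.87631516e-06]), 'position': array([ 0.1869131 , -0.64804599,  0.25532914]), 'tool_rot': array([-8.85730181e-04,  9.90160357e-01,  1.39934444e-01, -1.85521174e-04]), 'contact_force': array([ 0.45671403, -0.68512835, -0.40214254]), 'ft_torque': array([ 0.02661597,  0.02717445, -0.0114353 ]), 'finger_force': 0.0, 'gripper_width': 0.08522175413696391} 0.025
scene 497.19150780604417 259.2350282400234 183.95296206743765 [-0.07744203  0.41270439  0.69107411] [-0.45583673 -0.20902012  0.36938696  0.78235333] ['pixels', 'z_map', 'fx', 'fy', 'cx', 'cy', 'xyz', 'orientation']
side 406.75878862984575 258.2329360084747 192.42377482952602 [ 0.20766285 -0.54702879  0.70343474] [ 0.88667451  0.38405324 -0.09549254 -0.23914972] ['pixels', 'z_map', 'fx', 'fy', 'cx', 'cy', 'xyz', 'orientation']
```

View pics/scene0.png

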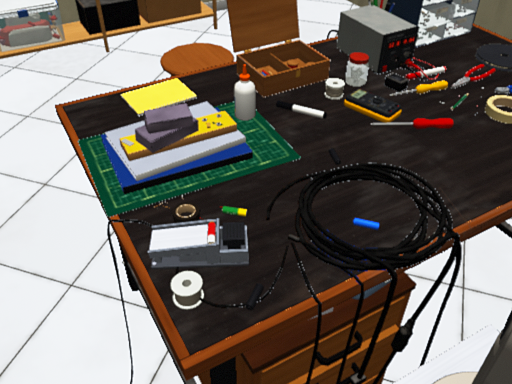

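View pics/side0.png

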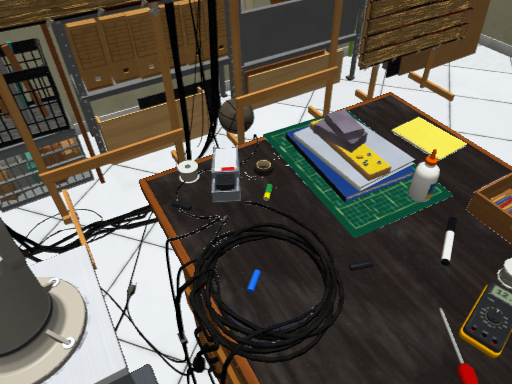

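Scene view: the dock is at about (200,243), with the key at (234,235), the battery (red and white end) at (211,233) and the run-out going left to (150,245). The spool is at (187,289), the tape roll at (185,211), and the spare cell (green/yellow) at (234,211). In the side view the dock is at (226,175), with the key toward the camera at (229,183). The blue (367,223) and black cylinders are look-alikes lying away from the dock.

```bash
python3 - <<'E'
from h import *
import pickle
cs=pickle.load(open("c0.pkl","rb"))
a=cs["scene"]["pixels"][205:310,140:260]; b=cs["side"]["pixels"][140:210,160:285]
a=cv2.resize(a,None,fx=5,fy=5,interpolation=cv2.INTER_CUBIC);b=cv2.resize(b,None,fx=6,fy=6,interpolation=cv2.INTER_CUBIC)
cv2.imwrite("pics/a.png",a);cv2.imwrite("pics/b.png",b);print(a.shape,b.shape)
c=cs["scene"]
for p in[(234,235),(211,233),(170,240),(152,250),(187,280),(185,209),(236,212)]: print(p,depthpt(c,*p).round(4))
c=cs["side"]
for p in[(228,183),(227,168),(226,156),(188,166),(263,165),(268,192)]: print(p,depthpt(c,*p).round(4))
E
```

```text
(525, 600, 3) (420, 750, 3)
(234, 235) [0.4787 0.1386 0.058 ]
(211, 233) [0.5037 0.1716 0.0572]
(170, 240) [0.5384 0.2373 0.0413]
(152, 250) [0.5289 0.2744 0.0437]
(187, 280) [0.4465 0.2449 0.0324]
(185, 209) [0.6382 0.1686 0.0057]
(236, 212) [0.5748 0.085  0.0109]
(228, 183) [0.4933 0.1133 0.0596]
(227, 168) [0.5165 0.1651 0.0586]
(226, 156) [0.5449 0.2302 0.0406]
(188, 166) [0.4463 0.255  0.0308]
(263, 165) [0.6321 0.1873 0.0036]
(268, 192) [0.5825 0.078  0.016 ]
```

View pics/a.png

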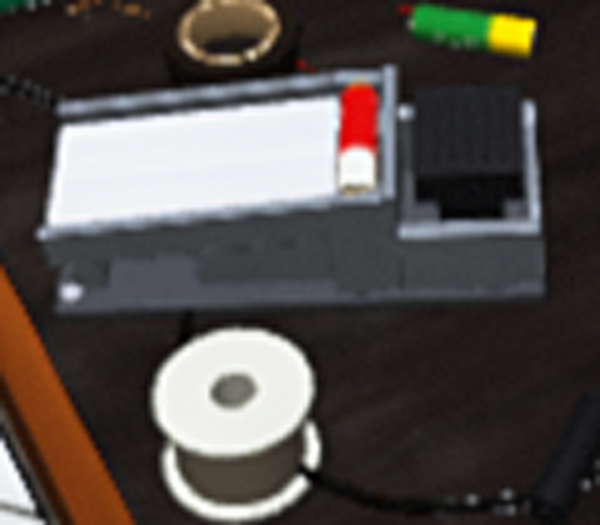

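View pics/b.png

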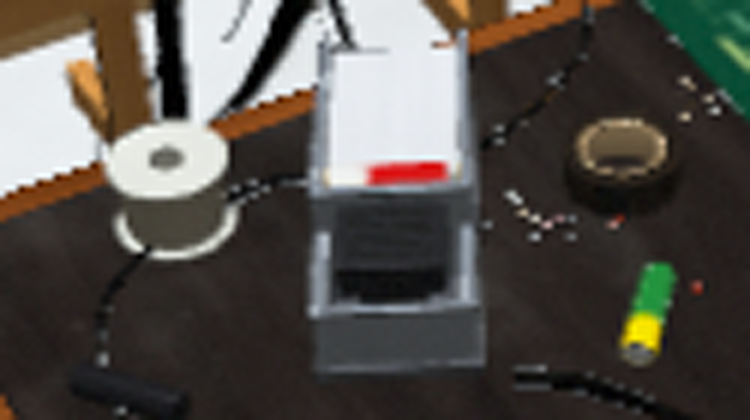

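Crops confirm it: the cell is the red and white cylinder lying in the cradle (scene crop (357,140)), next to the black key (470,135). The green/yellow one (470,30) is the loose spare, and the black one (565,470) is only a look-alike. Next I'll compute the dock pose.

```bash
python3 - <<'E'
from h import *
import pickle
cs=pickle.load(open("c0.pkl","rb"))
def red(c,x0,x1,y0,y1):
    p=c["pixels"].astype(int); m=np.zeros(p.shape[:2],bool)
    m[y0:y1,x0:x1]=((p[...,2]>130)&(p[...,1]<90)&(p[...,0]<90))[y0:y1,x0:x1]
    v,u=np.nonzero(m); return u.mean()+0,v.mean()+0,m.sum()
rs=red(cs["scene"],200,220,215,245); rd=red(cs["side"],215,240,160,175); print(rs,rd)
# triangulate red part
o1,d1=world(cs["scene"],*rs[:2]);o2,d2=world(cs["side"],*rd[:2])
t=np.linalg.lstsq(np.c_[d1,-d2],o2-o1,rcond=None)[0];p,r=o1+t[0]*d1,o2+t[1]*d2
print("tri red",(p+r)/2,"gap",np.linalg.norm(p-r))
sc=lambda x,y,z:world(cs["scene"],140+x/5-.4,205+y/5-.4,z)
sd=lambda x,y,z:world(cs["side"],160+x/6-.4,140+y/6-.4,z)
def show(n,*P):
    P=np.array(P); print(n,P.mean(0).round(4),[x.round(4)[:2] for x in P])
show("key sc",sc(415,92,.0575),sc(522,92,.0575),sc(524,178,.0575),sc(414,178,.0575))
show("key sd",sd(332,205,.0575),sd(450,205,.0575),sd(448,270,.0575),sd(332,270,.0575))
show("railtop end sc",sc(60,103,.045),sc(45,232,.045))
show("railtop end sd",sd(322,40,.045),sd(464,35,.045))
show("cheek/backwall end sc",sc(393,70,.058),sc(396,198,.058))
show("backwall sd",sd(316,190,.058),sd(473,187,.058))
a,b=sc(60,103,.045),sc(393,70,.058); print("yaw rail far",np.degrees(np.arctan2(*(a-b)[[1,0]])))
a,b=sc(45,232,.045),sc(396,198,.058); print("yaw rail near",np.degrees(np.arctan2(*(a-b)[[1,0]])))
show("base front sc",sc(57,312,0),sc(545,295,0))
a,b=sc(57,312,0),sc(545,295,0);print("yaw base",np.degrees(np.arctan2(*(a-b)[[1,0]])),np.linalg.norm(a-b))
E
```

```text
(np.float64(211.2967032967033), np.float64(227.76923076923077), np.int64(91)) (np.float64(227.55882352941177), np.float64(168.41176470588235), np.int64(34))
tri red [0.51737038 0.16503317 0.05612378] gap 0.0015119193227073658
key sc [0.4875 0.1353 0.0575] [array([0.5161, 0.1424]), array([0.4971, 0.1084]), array([0.4589, 0.1283]), array([0.4778, 0.1619])]
key sd [0.4936 0.1321 0.0575] [array([0.4819, 0.1618]), array([0.5231, 0.1373]), array([0.5044, 0.1029]), array([0.465 , 0.1263])]
railtop end sc [0.5574 0.2672 0.045 ] [array([0.5865, 0.2536]), array([0.5284, 0.2807])]
railtop end sd [0.5602 0.2657 0.045 ] [array([0.5321, 0.2804]), array([0.5884, 0.251 ])]
cheek/backwall end sc [0.5009 0.1582 0.058 ] [array([0.5299, 0.1445]), array([0.4718, 0.1719])]
backwall sd [0.5081 0.1576 0.058 ] [array([0.4801, 0.1732]), array([0.5362, 0.1419])]
yaw rail far 62.618677343967406
yaw rail near 62.547077946955476
base front sc [ 0.4919  0.2025 -0.    ] [array([0.5315, 0.2813]), array([0.4523, 0.1238])]
yaw base 63.2950220688649 0.17621927747082106
```

```bash
python3 - <<'E'
from h import *
import pickle
cs=pickle.load(open("c0.pkl","rb"))
for n,c in cs.items():
    vv,uu=np.mgrid[0:384,0:512]; d=np.stack([(uu-c["cx"])/c["fx"],-(vv-c["cy"])/c["fy"],-np.ones(uu.shape)],-1)*c["z_map"][...,None]
    P=q(c["orientation"]).apply(d.reshape(-1,3))+np.array(c["xyz"]); P=P[(c["z_map"]>0).ravel()]
    r=np.hypot(P[:,0],P[:,1]); az=np.degrees(np.arctan2(P[:,1],P[:,0]))
    for a in range(-80,50,10):
        m=(r>.4)&(r<.8)&(az>=a)&(az<a+10); 
        if m.sum(): print(n,a,m.sum(),P[m,2].max().round(3))
s=env.read_state(); p0=s["position"]; g=np.array([.5148,.1803])
r0,r1=np.hypot(*p0[:2]),np.hypot(*g); a0,a1=np.arctan2(p0[1],p0[0]),np.arctan2(g[1],g[0])
N=30; w=[]
for i in range(N+1):
    t=i/N; r=r0+(r1-r0)*t; a=a0+(a1-a0)*t; w.append([r*np.cos(a)*1e3,r*np.sin(a)*1e3])
print(np.diff(np.array(w),axis=0).round(0).astype(int).tolist(), np.degrees(a1-a0))
y=q(s["tool_rot"]).apply([0,1,0]);print("yaw y",np.degrees(np.arctan2(y[1],y[0])))
E
```

```text
scene -70 3 -0.751
scene -60 2112 0.005
scene -50 6330 0.031
scene -40 5522 0.047
scene -30 5409 0.049
scene -20 5281 0.04
scene -10 5778 0.061
scene 0 7383 0.116
scene 10 8120 0.09
scene 20 9115 0.062
scene 30 4809 0.039
scene 40 758 0.004
side -50 408 0.004
side -40 12084 0.048
side -30 9543 0.048
side -20 7545 0.041
side -10 6395 0.061
side 0 4945 0.095
side 10 4686 0.062
side 20 2662 0.06
side 30 1150 0.039
side 40 578 0.003
[[33, 15], [32, 17], [31, 18], [30, 20], [29, 22], [27, 23], [26, 24], [24, 25], [23, 27], [21, 28], [19, 28], [18, 29], [16, 30], [14, 31], [12, 31], [10, 32], [9, 32], [7, 32], [5, 32], [3, 32], [1, 32], [0, 32], [-2, 32], [-4, 31], [-5, 31], [-7, 30], [-9, 29], [-10, 29], [-12, 28], [-13, 27]] 93.21345948000018
yaw y -73.90741824153605
```

Path is clear. Swinging round.

Request:
step_arm --targets '[[[33,15,0,0,0,4.55,1],[32,17,0,0,0,4.55,1],[31,18,0,0,0,4.55,1],[30,20,0,0,0,4.55,1],[29,22,0,0,0,4.55,1],[27,23,0,0,0,4.55,1],[26,24,0,0,0,4.55,1],[24,25,0,0,0,4.55,1],[23,27,0,0,0,4.55,1],[21,28,0,0,0,4.55,1]]]'

```text
time: 0.93
position: [0.4641, -0.4281, 0.2558]
tool_rot: [-0.0, 0.858, 0.514, -0.0]
contact_force: [1.3, -0.2, -0.6]
gripper_width: 0.0853
finger_force: 0.0
```

Request:
step_arm --targets '[[[19,28,0,0,0,4.55,1],[18,29,0,0,0,4.55,1],[16,30,0,0,0,4.55,1],[14,31,0,0,0,4.55,1],[12,31,0,0,0,4.55,1],[10,32,0,0,0,4.55,1],[9,32,0,0,0,4.55,1],[7,32,0,0,0,4.55,1],[5,32,0,0,0,4.55,1],[3,32,0,0,0,4.55,1]]]'

```text
time: 1.77
position: [0.5761, -0.1189, 0.256]
tool_rot: [-0.0, 0.593, 0.806, -0.0]
contact_force: [1.5, -0.1, 0.8]
gripper_width: 0.0852
finger_force: 0.0
```

Request:
step_arm --targets '[[[1,32,0,0,0,4.55,1],[0,32,0,0,0,4.55,1],[-2,32,0,0,0,4.55,1],[-4,31,0,0,0,4.55,1],[-5,31,0,0,0,4.55,1],[-7,30,0,0,0,4.55,1],[-9,29,0,0,0,4.55,1],[-10,29,0,0,0,4.55,1],[-12,28,0,0,0,4.55,1],[-13,27,0,0,0,4.55,1]]]'

```text
time: 2.6
position: [0.5143, 0.1817, 0.256]
tool_rot: [-0.0, 0.235, 0.972, -0.0]
contact_force: [0.5, -0.1, -0.0]
gripper_width: 0.0856
finger_force: 0.0
```

Request:
step_arm --targets '[[[0,0,0,0,0,0,1],[0,0,0,0,0,0,1]]]'

```text
time: 2.77
position: [0.514, 0.1822, 0.2562]
tool_rot: [-0.0, 0.235, 0.972, 0.0]
contact_force: [0.1, 0.1, -1.0]
gripper_width: 0.0854
finger_force: 0.0
```

```bash
python3 - <<'E'
from h import *
import pickle
c=env.read_camera("wrist"); pickle.dump((c,env.read_state()),open("w1.pkl","wb"))
print(c["fx"],c["fy"],c["cx"],c["cy"],c["xyz"],c["orientation"])
cv2.imwrite("pics/w1.png",cv2.resize(c["pixels"],None,fx=1.5,fy=1.5))
E
```

```text
297.3186396354542 297.3186396354542 251.9019924765543 193.78701364306934 [0.44266936 0.2192715  0.37279517] [ 0.84307586 -0.13360155 -0.08154032  0.51451424]
```

View pics/w1.png

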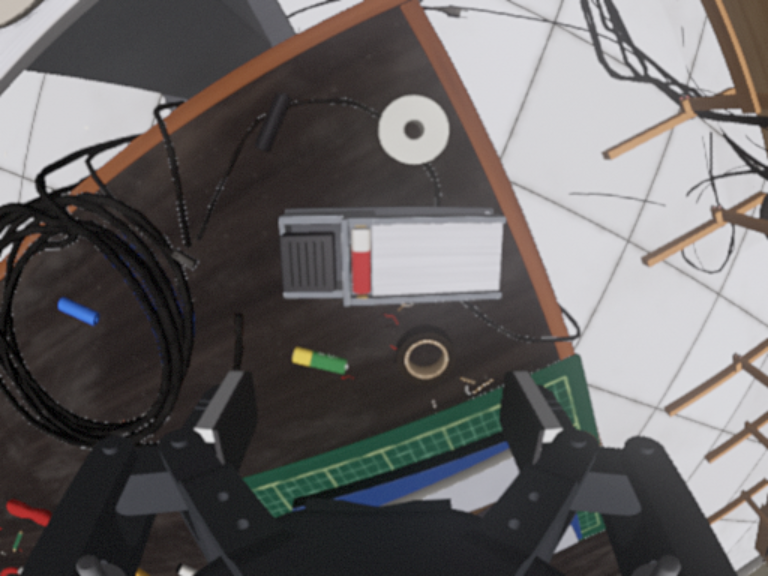

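The wrist view shows the dock aligned with the finger line: key at (309,262), red and white cell at (361,262), run-out to (503,257). The spare cell at (320,360) and the tape at (426,355) are clear of the fingers. Refining the pose from this view.

```bash
cat >> h.py <<'E'
def wray(c,u,v,z):
    x,y=(u-c["cx"])/c["fx"],(v-c["cy"])/c["fy"]; r=np.hypot(x,y); s=np.sin(r)/r
    d=q(c["orientation"]).apply([x*s,-y*s,-np.cos(r)]); o=np.array(c["xyz"]); return o+d*(z-o[2])/d[2]
E
python3 - <<'E'
from h import *
import pickle
c,s=pickle.load(open("w1.pkl","rb")); W=lambda x,y,z:wray(c,x/1.5-.17,y/1.5-.17,z)
def show(n,*P):
    P=np.array(P); print(n,P.mean(0).round(4),[x.round(4)[:2] for x in P]); return P.mean(0)
p=c["pixels"].astype(int)
k=show("key",W(283,233,.0575),W(336,232,.0575),W(336,292,.0575),W(284,292,.0575))
e=show("end rails",W(503,215,.045),W(501,298,.045))
b=show("cell ends",W(361,228,.0515),W(361,297,.0515))
print("yaw",np.degrees(np.arctan2(*(e-k)[[1,0]])),np.linalg.norm((e-k)[:2]),np.linalg.norm((b-k)[:2]))
y=q(s["tool_rot"]).apply([0,1,0]);print("tool yaw",np.degrees(np.arctan2(y[1],y[0])),s["position"])
E
```

```text
key [0.4914 0.1375 0.0575] [array([0.4627, 0.1311]), array([0.4804, 0.1659]), array([0.5202, 0.1441]), array([0.5021, 0.1088])]
end rails [0.5572 0.2687 0.045 ] [array([0.5269, 0.2824]), array([0.5875, 0.255 ])]
cell ends [0.5104 0.1701 0.0515] [array([0.4869, 0.1825]), array([0.5339, 0.1577])]
yaw 63.353532364871185 0.14684616216995425 0.037801627388642546
tool yaw 62.610925331287774 [0.51485817 0.18041034 0.25605492]
```

Request:
step_arm --targets '[[[0,0,-25,0,0,0,1],[0,0,-35,0,0,0,1],[0,0,-35,0,0,0,1],[0,0,-30,0,0,0,1],[0,0,-20,0,0,0,1],[0,0,-10,0,0,0,1],[0,0,0,0,0,0,1],[0,0,0,0,0,0,1]]]'

```text
time: 3.48
position: [0.5157, 0.1798, 0.1016]
tool_rot: [-0.0, 0.238, 0.971, -0.0]
contact_force: [0.5, 0.3, -0.0]
gripper_width: 0.0854
finger_force: 0.0
```

```bash
python3 - <<'E'
from h import *
import pickle
a=env.read_camera("scene");b=env.read_camera("side");w=env.read_camera("wrist");pickle.dump((a,b,w,env.read_state()),open("n1.pkl","wb"))
A=cv2.resize(a["pixels"][165:270,140:260],(400,350),interpolation=cv2.INTER_CUBIC);B=cv2.resize(b["pixels"][120:225,170:290],(400,350),interpolation=cv2.INTER_CUBIC)
cv2.imwrite("pics/n1.png",np.hstack([A,B]))
E
```

```text
(no output)
```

View pics/n1.png

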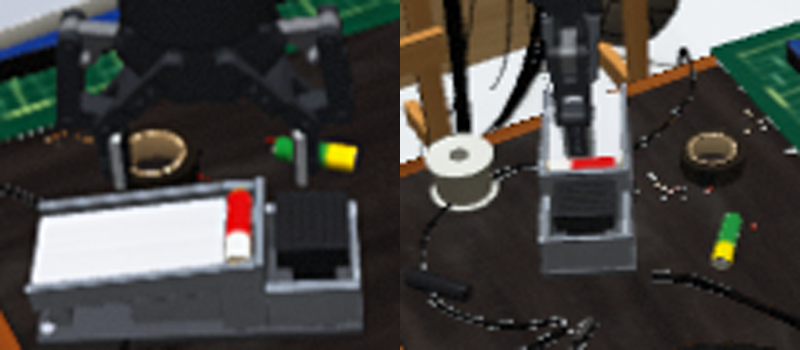

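The view shows the key finger tip at left (301,185), above the key, and the other finger tip at (118,190), above the run-out. The cell is untouched. Computing tip height and x along the dock by casting rays onto the dock's mid-plane.

```bash
python3 - <<'E'
from h import *
import pickle
a,b,w,s=pickle.load(open("n1.pkl","rb")); th=np.radians(63); u=np.array([np.cos(th),np.sin(th),0]);v=np.array([-u[1],u[0],0]);O=np.array([.5093,.1698,0])
for n,x,y in[("key in",293,183),("key out",306,185),("stop out",112,188),("stop in",124,188)]:
    for off in (.011,): # near edge of pad
        o,d=world(a,140+x*.3-.35,165+y*.3-.35); t=(off-(o-O)@v)/(d@v); P=o+t*d; print(n,((P-O)@u).round(4),P[2].round(4))
p=s["position"]; print("tool in dock",(p-O)@u,(p-O)@v,p[2])
E
```

```text
key in -0.0315 0.0942
key out -0.0381 0.0925
stop out 0.0617 0.0941
stop in 0.0556 0.0939
tool in dock 0.012839631170566454 -0.0012653147187409103 0.10286685572653813
```

Request:
step_arm --targets '[[[0,0,-12,0,0,0,1],[0,0,-12,0,0,0,1],[0,0,-6,0,0,0,1],[0,0,0,0,0,0,1],[0,0,0,0,0,0,1]]]'

```text
time: 4.05
position: [0.5146, 0.1804, 0.0706]
tool_rot: [-0.001, 0.237, 0.972, -0.0]
contact_force: [-0.1, 1.1, -0.1]
gripper_width: 0.0853
finger_force: 0.0
```

Request:
step_arm --targets '[[[0,0,-2,0,0,0,1],[0,0,-2,0,0,0,1],[0,0,-2,0,0,0,1],[0,0,0,0,0,0,1],[0,0,0,0,0,0,1]]]'

```text
time: 4.47
position: [0.5152, 0.1807, 0.0656]
tool_rot: [0.0, 0.237, 0.972, 0.0]
contact_force: [-2.0, 0.3, 4.6]
gripper_width: 0.0851
finger_force: 2.3
```

Request:
step_arm --targets '[[[0,0,-2,0,0,0,1],[0,0,-2,0,0,0,1],[0,0,-3,0,0,0,1],[0,0,-2,0,0,0,1],[0,0,-1,0,0,0,1],[0,0,0,0,0,0,1],[0,0,0,0,0,0,1],[0,0,0,0,0,0,1],[0,0,0,0,0,0,1]]]'

```text
time: 5.22
position: [0.5153, 0.1808, 0.0571]
tool_rot: [0.001, 0.237, 0.972, -0.0]
contact_force: [-4.9, -1.7, 21.4]
gripper_width: 0.0854
finger_force: 10.5
```

```bash
python3 - <<'E'
from h import *
import pickle
a=env.read_camera("scene");b=env.read_camera("side");s=env.read_state();pickle.dump((a,b,s),open("n2.pkl","wb"))
print(s["position"],s["contact_force"],s["finger_force"])
A=cv2.resize(a["pixels"][180:285,140:260],(400,350),interpolation=cv2.INTER_CUBIC);B=cv2.resize(b["pixels"][120:225,170:290],(400,350),interpolation=cv2.INTER_CUBIC)
cv2.imwrite("pics/n2.png",np.hstack([A,B]))
E
```

```text
[0.5152859  0.18071416 0.05712876] [-5.61605317 -1.03783909 20.77825027] 10.477264616056345
```

View pics/n2.png

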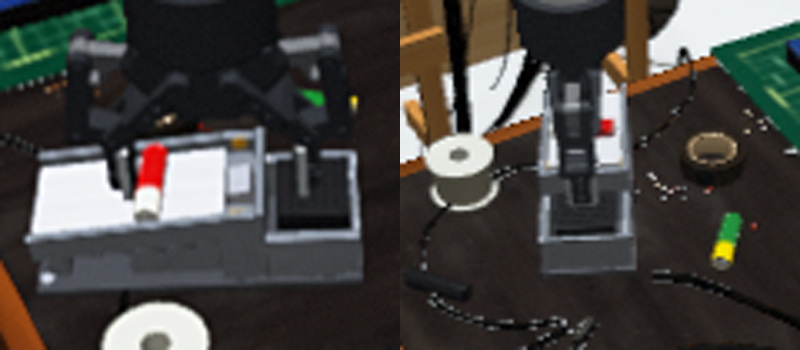

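The cell lies on the run-out against the left finger (150,180) and the key is fully down: 21 N against the 8 N needed, so it has bottomed. I'll check that the cell is at rest.

Request:
step_arm --targets '[[[0,0,0,0,0,0,1],[0,0,0,0,0,0,1],[0,0,0,0,0,0,1],[0,0,0,0,0,0,1],[0,0,0,0,0,0,1],[0,0,0,0,0,0,1]]]'

```text
time: 5.82
position: [0.5153, 0.1807, 0.0571]
tool_rot: [0.001, 0.237, 0.972, -0.0]
contact_force: [-4.6, -1.3, 20.3]
gripper_width: 0.0855
finger_force: 10.5
```

```bash
python3 - <<'E'
from h import *
import pickle
a0,_,_=pickle.load(open("n2.pkl","rb"));a=env.read_camera("scene")
u=np.array([np.cos(np.radians(63)),np.sin(np.radians(63))]);v=np.array([-u[1],u[0]]);O=np.array([.5093,.1698])
for c in(a0,a):
    p=c["pixels"].astype(int);m=np.zeros((384,512),bool);m[220:250,175:195]=((p[...,2]>130)&(p[...,1]<90)&(p[...,0]<90))[220:250,175:195]
    y,x=np.nonzero(m);print(m.sum(),x.mean(),y.mean(), y.min(),y.max())
# white end at crop (147,213), red top (155,147)
for X,Y in((148,215),(155,147)):
    P=world(a,140+X*.3-.35,180+Y*.3-.35,.0535)[:2]-O; print(P@u,P@v)
print(env.read_state()["contact_force"])
cv2.imwrite("pics/n3.png",cv2.resize(a["pixels"][205:260,150:225],(750,550),interpolation=cv2.INTER_CUBIC))
E
```

```text
86 185.27906976744185 229.53488372093022 224 235
86 185.27906976744185 229.53488372093022 224 235
0.04564937967052987 0.027535626957356077
0.045228536922407185 -0.023289114130905102
[-5.46414477 -1.56994452 20.55911998]
```

View pics/n3.png

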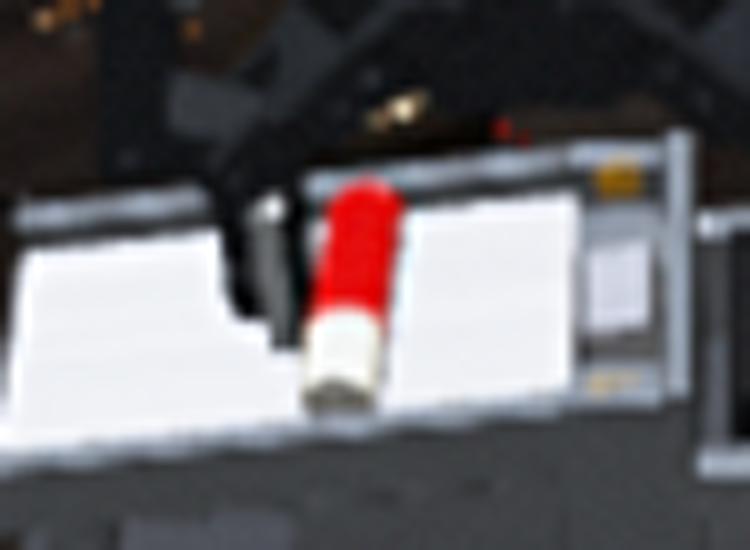

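The cell has not moved between pictures. It sits about 45 mm past the cradle, central between the rails and resting against the finger. Handing in.

```bash
python3 -c "
from bench import env
print(env.job_done())"
```

```text
the job is handed in; nothing more can be done
None
```

I handed the job in with one finger holding the key fully down and the battery at rest on the run-out against the other finger, about 45 mm past the cradle; the hand-in call returned no verdict.

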